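Tip the parts tray into the catch bin

TASK

Bring the empty catch bin under the mouth of the tilt tray, centred on it, then tip the tray up (its out-turned lip is the handle) until all four parts have slid out into the bin, and lower the tray gently back down onto its rest without letting it drop. Leave the tin, the oil bottle and the offcut where they stand.

Things in the scene. Friction and masses are not known exactly. Their poses are not given: they have to be found in the camera images.
- stand: Dark steel stand of the tilt tray, bolted to the bench. Origin: on the bench below the middle of the hinge; z up, +x from the hinge towards the tray's open mouth (the robot's left), -x towards the lip handle. Base plate 112 x 110 mm, x = -112 to 0; hinge cheeks 104 mm high at y = +-51, x = -24 to 0.
- tray (a joint): Tilt of the tray about its hinge, rad: 0 = down on its rest, grows as the lip is lifted, stop at 0.95. The hinge turns freely: the tray falls back if let go; lifting the lip takes about 2 to 6 N. The parts begin to slide somewhere between 0.4 and 0.7 rad, differently each time.
- hinge_mid (a point): Middle of the tray's hinge line, 90 mm above the bench, line along the stand's y. The tray is an open-topped aluminium pan 92 mm wide, walls 26 mm high, sheet 3 to 4 mm; with the tray down its floor runs from stand x = -95 (end wall, handle side) to +38 mm (open mouth, no wall). At full tilt the mouth dips to 58 mm above the bench.
- lip_edge (a point): Outer edge of the lip handle, its middle: a flange 80 mm wide, 4 mm thick, turned outward from the top of the end wall, with a rolled edge 8 mm thick; the point is the roll's centre. Tray down: 127 mm from the hinge to stand -x, 114 mm high. Moves with the tray. End wall 32 mm inward; free space below the lip. No gap to grip from above: lift it from beneath with a slanting finger.
- bin: Loose grey open-topped plastic bin, 140 (its x) x 138 (its y) x 50 mm high, walls 4 mm, 0.2 to 0.45 kg. Origin: centre of its underside. Starts empty beside the tray's mouth, on the side nearer the robot or the farther, its centre 80 to 88 mm beyond the hinge (stand +x) and 125 to 140 mm sideways (stand y), yawed up to 0.2 rad; slides when pushed.
- nut_a: Dark steel hex nut, 28 mm across corners, 13 mm high, lies in the tray. Origin: centre of its underside.
- nut_b: Second hex nut, the same.
- washer: Square dark steel plate washer 28 x 28 x 6 mm, lies in the tray. Origin: centre of its underside.
- bracket: Small dark steel angle bracket, 28 x 26 mm foot 4 mm thick, upright leg 24 mm high, lies in the tray. Origin: centre of the foot's underside.
- tin: Closed paint tin with a paper band, 80 mm in diameter, 69 mm high, stands on the other side of the mouth from the bin. Origin: centre of its underside. A bystander.
- oil: White plastic oil bottle, 48 mm in diameter, 130 mm high, stands beside the tray. Origin: centre of its underside. A bystander.
- offcut: Timber offcut 110 x 45 x 38 mm, lies on the bench on the tray's other side. Origin: centre of its underside. A bystander.
Mind the look-alikes: they are no part of the job. What is shaped like the nut_b but blue is not meant. What is shaped like the bracket but blue is not meant.

How it is judged:
On the way, in this order (a step that is already met when the one before it is completed fails the run):
1. the bin stands under the mouth (its centre within 35 mm of the tray's midline), on the bench, with the tray still down (y of bin in the frame of stand between -0.035 and 0.035 m and height (world z) of bin below 0.01 m and value of joint tray below 0.1 rad), for 0.1 s.
2. the tray is lifted past 0.3 rad (value of joint tray above 0.3 rad), for 0.05 s.
3. all four parts have slid into the bin while the tray is up (x of nut_a in the frame of bin between -0.069 and 0.069 m and y of nut_a in the frame of bin between -0.068 and 0.068 m and z of nut_a in the frame of bin between -0.005 and 0.045 m and x of nut_b in the frame of bin between -0.069 and 0.069 m and y of nut_b in the frame of bin between -0.068 and 0.068 m and z of nut_b in the frame of bin between -0.005 and 0.045 m and x of washer in the frame of bin between -0.069 and 0.069 m and y of washer in the frame of bin between -0.068 and 0.068 m and z of washer in the frame of bin between -0.005 and 0.045 m and x of bracket in the frame of bin between -0.069 and 0.069 m and y of bracket in the frame of bin between -0.068 and 0.068 m and z of bracket in the frame of bin between -0.005 and 0.045 m and value of joint tray above 0.15 rad), for 0.1 s.
At the end, for the whole second after the job is handed in: Both nuts, the washer and the bracket lie at rest inside the bin (below its rim), the bin stands flat on the bench, and the tray is back down on its rest (within 0.03 rad) (x of nut_a in the frame of bin between -0.069 and 0.069 m and y of nut_a in the frame of bin between -0.068 and 0.068 m and z of nut_a in the frame of bin between -0.005 and 0.045 m and x of nut_b in the frame of bin between -0.069 and 0.069 m and y of nut_b in the frame of bin between -0.068 and 0.068 m and z of nut_b in the frame of bin between -0.005 and 0.045 m and x of washer in the frame of bin between -0.069 and 0.069 m and y of washer in the frame of bin between -0.068 and 0.068 m and z of washer in the frame of bin between -0.005 and 0.045 m and x of bracket in the frame of bin between -0.069 and 0.069 m and y of bracket in the frame of bin between -0.068 and 0.068 m and z of bracket in the frame of bin between -0.005 and 0.045 m and linear speed of each of nut_a, nut_b, washer, bracket, bin below 0.03 m/s and value of joint tray below 0.03 rad and angle between bin's own z axis and vertical below 0.05 rad and height (world z) of bin below 0.01 m); the robot touches nothing.
It fails at once if the tray falls or is slammed down (turns down faster than 1.5 rad/s, about 0.2 m/s at the lip) (velocity of joint tray below -1.5 rad/s).
It fails at once if the paint tin is shifted more than 30 mm or tipped (distance of tin from where it was at the start of the episode above 0.03 m or angle between tin's own z axis and vertical above 0.4 rad).
It fails at once if the oil bottle is shifted more than 30 mm or tipped (distance of oil from where it was at the start of the episode above 0.03 m or angle between oil's own z axis and vertical above 0.4 rad).
It fails at once if the timber offcut is shifted more than 30 mm or tipped (distance of offcut from where it was at the start of the episode above 0.03 m or angle between offcut's own z axis and vertical above 0.4 rad).
It also fails if it takes over 58 s, if anything falls off the work surface, if the arm or the gripper's body presses on something with over 40 N, if the wrist force passes 120 N, or if a joint passes its speed limit or range.

ROBOT

A 7-joint arm with a two-finger parallel gripper is mounted at the origin on the work surface. World frame = base frame: x ahead of the robot, y to its left, z up, the work surface at z = 0. Lengths are in m, angles in rad, forces in N, time in s.
With the tool pointing down it reaches from about 0.4 to 0.875 m from the base axis. Payload 19.3 kg.
Tool frame: the origin (TCP) lies between the finger pads; the fingertips stand 17 mm ahead of it and the grasp point (between the pads) lies 2 mm behind it; x points along the fingers, y is the direction in which the jaws open and shut, and the axes are right-handed (so a half turn about x gives the same grasp; the last joint's range is limited). The gripper opens to 85 mm and grips with 20 to 120 N. Pads are 22 mm wide; open, the fingers measure 114 mm over their backs; the gripper's body (76 mm by 85 mm) begins 54 mm behind the grasp point. The pads swing forward as they close: fully open they stand 13 mm farther back than shut.
Start: joints at [-1.285, 0.521, -0.036, 1.599, 0.021, 1.021, -0.113], TCP at [0.218, 0.586, 0.248] pointing down, gripper open.
Joint ranges: [-2.91, 2.91], [-0.3, 2.13], [-1.5, 1.42], [0.17, 2.43], [-1.26, 4.41], [0.16, 1.93], [-2.52, 2.52]. Speed limits (rad/s): [1.89, 1.89, 2.39, 2.39, 3.01, 3.01, 3.01].

INTERFACE

Orientations are given as [roll, pitch, yaw] about the fixed x, y, z axes, in that order (R = Rz(yaw) Ry(pitch) Rx(roll)).
In Python, from workcell import bot gives the robot as it stands.
- The arm moves only by the shell command python3 -m creep 'ROWS' [FORCE]. ROWS is JSON, a list of rows, each an object of numbers: "wx", "wy", "wz": the turn, a rotation vector about the tool's x, y, z in degrees; "tx", "ty", "tz": the shift along the tool's x, y, z in m; "claw": the closure, from 0 (fully open) to 1 (shut). A call has 1 to 8 rows; each row is the pose to reach, as a shift and turn from the pose measured when the call began, along the tool's axes at that moment; what a row does not reach only later rows make up. A row lasts 1/10 s, in which the tool goes at most 50 mm and 8.59 degrees, less where a joint would pass 70% of its speed; a pose out of reach is approached as far as the arm can. A call with a gripper value outside its range is refused whole. The fingers move at their own pace and stop on an object; FORCE is the grip in N (left out, the last holds). Time passes only in rows, so rows that repeat a pose let the fingers close. It gives the time, the measured TCP pose, the force and the opening at its end, in the units of the state.
- bot.observe(): the state, without advancing time (a new reading comes with each control period).
- bot.grab_frame(name): name is "scene" or "top"; returns the picture (400x640x3 uint8, blue, green, red); there is no depth.
- bot.get_calibration(name): a dict with "fx", "fy", "cx", "cy" (pixels), "R" (3x3) and "t" (3): a world point X has camera coordinates R X + t. Camera axes: x right, y down, z forward; pixel columns grow to the right and rows downward; lengths in m; the calibration is good to about 2 mm. A picture is of the moment at which its call begins. get_calibration takes no time and is no camera call.
- bot.job_done(): hands the job in, once; it reports no verdict.
The state is a dict: "clock": time; "qpos": joint angles; "qd": joint speeds; "joint_efforts": joint torques, N m; "position": TCP position; "tool_rot": TCP orientation; "force": force on the tool from outside, world axes, zero at the start; "moment": the same for the moment, N m; "grip_width": finger opening in m.
Only numpy, scipy, OpenCV 4.12 (cv2) and the standard library are available. Lean on these libraries where they do the work, as an engineer would, in place of code of your own. Each camera call takes 0.05 s, during which the arm holds its last target.

## Working session

There is one attempt and no reset: what is moved stays moved. The work goes in short steps, Python scripts to look and compute and a shell command to move; the robot and the scene stay as the last step left them, time stands still between calls to the robot, and variables do not carry over. Pictures are saved under pics/ and viewed, and the job is handed in when it is done.

```bash
ls; mkdir -p pics; python3 - <<'E'
from workcell import bot
import cv2,numpy as np
print(bot.observe())
for n in("scene","top"):
    cv2.imwrite(f"pics/{n}0.png",bot.grab_frame(n)); print(n,bot.get_calibration(n))
E
```

```text
pics
{'clock': 0.0, 'qpos': array([-1.28524443,  0.52200223, -0.03635788,  1.59996665,  0.02118027,
        1.02108074, -0.11281482]), 'qd': array([-2.42143875e-04, -1.01147344e-03,  6.15132259e-05,  2.74526189e-04,
       -3.60088257e-03,  2.13869543e-03, -1.34507032e-03]), 'joint_efforts': array([ 4.46659942e-05, -9.27099895e+01,  1.97887927e+00, -3.69965744e+01,
        1.77231448e-02,  7.47269980e-03, -4.75821622e-06]), 'position': array([0.21759203, 0.58558636, 0.24774752]), 'tool_rot': array([-1.53074932,  1.56972311, -1.88651065]), 'force': array([-0.67487166,  1.07451329,  0.70818828]), 'moment': array([ 0.01422832,  0.03987904, -0.05158386]), 'grip_width': 0.08524323304961727}
scene {'fx': 380.6469687529035, 'fy': 380.6469687529035, 'cx': 318.0605067927156, 'cy': 196.8299441840459, 'R': array([[ 0.59947078,  0.80024464, -0.01559818],
       [ 0.5294799 , -0.41110233, -0.74205519],
       [-0.60023814,  0.43658148, -0.67015728]]), 't': array([-0.34493541, -0.22932731,  1.0606736 ])}
top {'fx': 457.7933816584445, 'fy': 457.7933816584445, 'cx': 321.58423441795907, 'cy': 195.68875074360628, 'R': array([[ 0.02818081, -0.99936043,  0.02201314],
       [-0.9844546 , -0.03156633, -0.17277939],
       [ 0.17336375, -0.01680188, -0.98471453]]), 't': array([-0.00159   ,  0.60066111,  0.65196352])}
```

View pics/scene0.png

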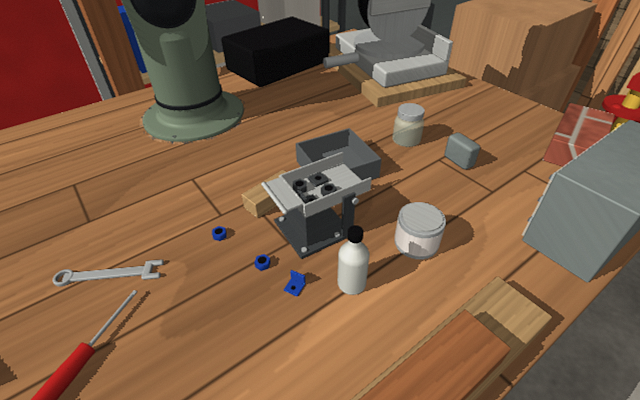

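View pics/top0.png

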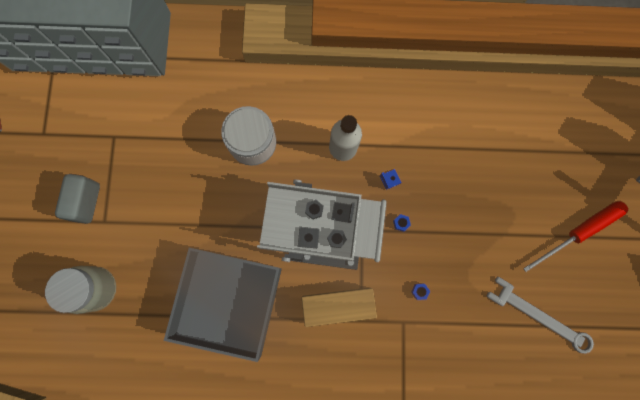

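```bash
cat > h.py <<'E'
import numpy as np
from workcell import bot
C={n:bot.get_calibration(n) for n in("scene","top")}
def w(n,u,v,z):
    c=C[n];R=np.array(c["R"]);t=np.array(c["t"])
    d=R.T@np.array([(u-c["cx"])/c["fx"],(v-c["cy"])/c["fy"],1]);o=-R.T@t
    return o+d*(z-o[2])/d[2]
def px(n,X):
    c=C[n];p=np.array(c["R"])@np.array(X)+np.array(c["t"])
    return np.array([c["cx"]+c["fx"]*p[0]/p[2],c["cy"]+c["fy"]*p[1]/p[2]])
E
python3 - <<'E'
import cv2
a=cv2.imread("pics/top0.png")[170:370,155:405]
cv2.imwrite("pics/top0z.png",cv2.resize(a,None,fx=3,fy=3,interpolation=cv2.INTER_CUBIC))
a=cv2.imread("pics/scene0.png")[110:310,210:460]
cv2.imwrite("pics/scene0z.png",cv2.resize(a,None,fx=3,fy=3,interpolation=cv2.INTER_CUBIC))
E
```

```text
(no output)
```

View pics/top0z.png

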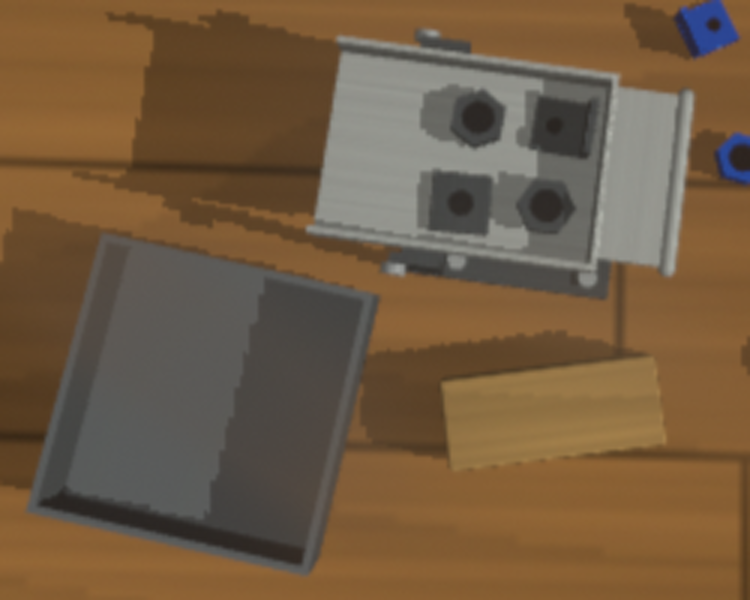

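View pics/scene0z.png

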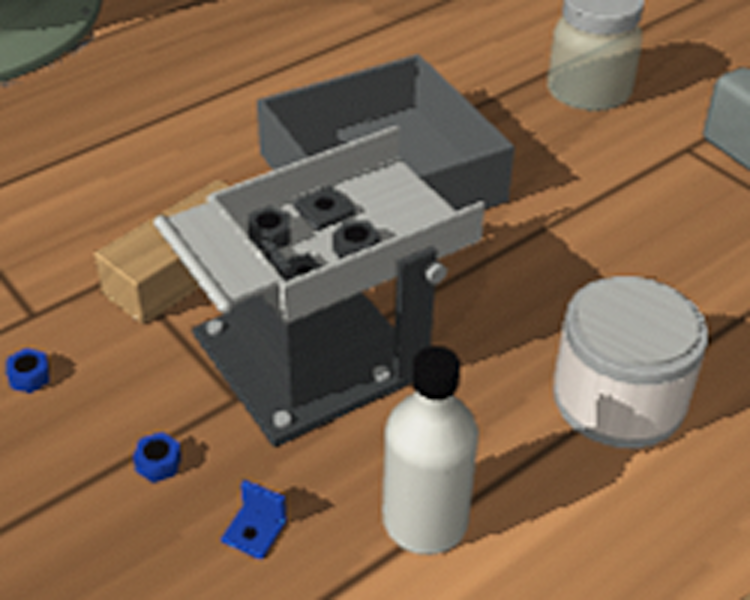

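```bash
cat > m.py <<'E'
from h import *
def z(u,v,h): return w("top",155+u/3,170+v/3,h)
l=[z(689,92,.116),z(668,272,.116)]
print("lip",l,np.linalg.norm(l[0]-l[1]))
wl=[z(340,41,.115),z(617,78,.115),z(597,265,.115),z(310,230,.115)]
print("tray wall",np.round(wl,4))
for i in range(4): print(np.linalg.norm(wl[i]-wl[(i+1)%4]))
b=[z(103,237,.05),z(376,298,.05),z(308,572,.05),z(32,510,.05)]
print("bin",np.round(b,4),np.mean(b,0),[np.linalg.norm(b[i]-b[(i+1)%4]) for i in range(4)])
d=(wl[0]-wl[1])+(wl[3]-wl[2]);d/=np.linalg.norm(d);print("yaw",np.arctan2(d[1],d[0]))
e=l[1]-l[0];print("lip perp yaw",np.arctan2(e[1],e[0])+np.pi)
lm=(l[0]+l[1])/2
for yaw in (np.arctan2(d[1],d[0]),):
  ex=np.array([np.cos(yaw),np.sin(yaw)]);ey=np.array([-ex[1],ex[0]])
  o=lm[:2]+.127*ex; print("hinge",o)
  for n,q in(("bin",np.mean(b,0)),("offcut",np.mean([z(443,381,.038),z(655,356,.038),z(665,443,.038),z(451,469,.038)],0)),("tin",w("top",249,130,.069)),("oil",w("top",344,152,0.0)),("oilcap",w("top",349,124,.13)),("wallmid",np.mean(wl,0))):
    r=q[:2]-o; print(n,q,"stand:",r@ex,r@ey)
be=(b[1]-b[0])+(b[2]-b[3]);print("bin yaw",np.arctan2(-be[1],-be[0])-yaw)
for n,p in(("boltL",z(430,36,.09)),("boltR",z(395,268,.09))): r=p[:2]-o;print(n,r@ex,r@ey)
E
python3 m.py
```

```text
lip [array([ 0.58498559, -0.07083346,  0.116     ]), array([ 0.50154664, -0.06159653,  0.116     ])] 0.08394866686795943
tray wall [[ 0.6041  0.0927  0.115 ]
 [ 0.5907 -0.0372  0.115 ]
 [ 0.5038 -0.0292  0.115 ]
 [ 0.5158  0.1021  0.115 ]]
0.13060329740030205
0.08726986218532717
0.13188827554146468
0.08878218510924225
bin [[0.5131 0.2129 0.05  ]
 [0.4869 0.0751 0.05  ]
 [0.3555 0.1021 0.05  ]
 [0.3809 0.2368 0.05  ]] [0.43411541 0.15672585 0.05      ] [np.float64(0.1402922356217438), np.float64(0.13411450076762177), np.float64(0.1370685070503666), np.float64(0.13438519916793573)]
yaw 1.4737914601079922
lip perp yaw 6.172931343453369
hinge [0.55556642 0.06018794]
bin [0.43411541 0.15672585 0.05      ] stand: 0.08432118124869879 0.13023000632531148
offcut [ 0.4330883  -0.01571833  0.038     ] stand: -0.08741176811327497 0.11455058525299598
tin [0.69623102 0.13101897 0.069     ] stand: 0.08412179330064962 -0.13314310948708288
oil [ 6.85544148e-01 -2.00427883e-02  1.11022302e-16] stand: -0.0672648358254452 -0.137137235050476
oilcap [ 0.69033158 -0.01784843  0.13      ] stand: -0.0646171225581199 -0.14168962995054638
wallmid [0.55361646 0.03207929 0.115     ] stand: -0.028165366489896624 -0.0007816077579311245
bin yaw -0.09028898878784464
boltL -0.0029205545904653885 -0.0579951512901508
boltR -0.0014798155395927676 0.05504474989253011
```

```bash
cat >> h.py <<'E'
from scipy.spatial.transform import Rotation as Ro
YAW=1.47;O=np.array([.5556,.0602,0])
EX=np.array([np.cos(YAW),np.sin(YAW),0]);EY=np.array([-EX[1],EX[0],0])
def S(x,y,z): return O+x*EX+y*EY+np.array([0,0,z])
def toS(p): r=np.array(p)-O; return np.array([r@EX,r@EY,r[2]])
def cur():
    s=bot.observe();return np.array(s["position"]),Ro.from_euler("xyz",s["tool_rot"]),s
def frame(xd,yd):
    xd=np.array(xd,float)/np.linalg.norm(xd);yd=np.array(yd,float);yd-=xd*(yd@xd);yd/=np.linalg.norm(yd)
    return Ro.from_matrix(np.array([xd,yd,np.cross(xd,yd)]).T)
def rel(p,R,P=None,RR=None):
    if P is None: P,RR,_=cur()
    t=RR.inv().apply(np.array(p)-P);r=(RR.inv()*R).as_rotvec(degrees=True)
    print("t",np.round(t,4),"w",np.round(r,1))
E
python3 - <<'E'
from h import *
p,R,s=cur();print(R.as_matrix().round(3))
a=1.3835
for sg in(1,-1):
  T=frame([0,0,-1],[sg*np.cos(a),sg*np.sin(a),0])
  rel([.4467,.2236,.2],T);rel([.4467,.2236,.04],T)
E
```

```text
[[-0.     0.348  0.937]
 [-0.001  0.937 -0.348]
 [-1.    -0.001  0.   ]]
t [ 0.0481 -0.2595  0.3408] w [-9.7 -0.   0.1]
t [ 0.2081 -0.2593  0.3408] w [-9.7 -0.   0.1]
t [ 0.0481 -0.2595  0.3408] w [1.703e+02 1.000e-01 0.000e+00]
t [ 0.2081 -0.2593  0.3408] w [1.703e+02 1.000e-01 0.000e+00]
```

```bash
R='{"tx":0.048,"ty":-0.26,"tz":0.341,"wx":-9.7,"claw":0}'; python3 -m creep '[{"tx":0.048,"ty":-0.26,"tz":0.341,"wx":-9.7,"claw":0},{"tx":0.048,"ty":-0.26,"tz":0.341,"wx":-9.7,"claw":0},{"tx":0.048,"ty":-0.26,"tz":0.341,"wx":-9.7,"claw":0},{"tx":0.048,"ty":-0.26,"tz":0.341,"wx":-9.7,"claw":0},{"tx":0.048,"ty":-0.26,"tz":0.341,"wx":-9.7,"claw":0},{"tx":0.048,"ty":-0.26,"tz":0.341,"wx":-9.7,"claw":0},{"tx":0.048,"ty":-0.26,"tz":0.341,"wx":-9.7,"claw":0},{"tx":0.048,"ty":-0.26,"tz":0.341,"wx":-9.7,"claw":0}]'
python3 - <<'E'
from h import *
a=1.3835
p,R,s=cur();print(s["qpos"].round(3))
T=frame([0,0,-1],[np.cos(a),np.sin(a),0])
rel([.4467,.2236,.2],T);rel([.4467,.2236,.04],T)
E
```

```text
[-1.285  0.522 -0.036  1.6    0.021  1.021 -0.113]
t [ 0.0481 -0.2595  0.3408] w [-9.7 -0.   0.1]
t [ 0.2081 -0.2593  0.3408] w [-9.7 -0.   0.1]$[0]: bad value
```

```bash
python3 -m creep '[{"tx":0.048,"ty":-0.26,"tz":0.341,"wx":-9.7,"wy":0,"wz":0,"claw":0},{"tx":0.048,"ty":-0.26,"tz":0.341,"wx":-9.7,"wy":0,"wz":0,"claw":0},{"tx":0.048,"ty":-0.26,"tz":0.341,"wx":-9.7,"wy":0,"wz":0,"claw":0},{"tx":0.048,"ty":-0.26,"tz":0.341,"wx":-9.7,"wy":0,"wz":0,"claw":0},{"tx":0.048,"ty":-0.26,"tz":0.341,"wx":-9.7,"wy":0,"wz":0,"claw":0},{"tx":0.048,"ty":-0.26,"tz":0.341,"wx":-9.7,"wy":0,"wz":0,"claw":0},{"tx":0.048,"ty":-0.26,"tz":0.341,"wx":-9.7,"wy":0,"wz":0,"claw":0},{"tx":0.048,"ty":-0.26,"tz":0.341,"wx":-9.7,"wy":0,"wz":0,"claw":0}]'
python3 - <<'E'
from h import *
a=1.3835
p,R,s=cur();print(s["qpos"].round(3))
T=frame([0,0,-1],[np.cos(a),np.sin(a),0])
rel([.4467,.2236,.2],T);rel([.4467,.2236,.04],T)
E
```

```text
clock: 0.9
position: [0.4305, 0.2478, 0.2034]
tool_rot: [-1.688, 1.57, -1.875]
force: [0.9, 1.0, 0.3]
grip_width: 0.0857
[-0.637  0.38  -0.006  1.978  0.004  0.785  0.739]
t [ 0.0034 -0.0208  0.0204] w [ 0.1 -0.   0.1]
t [ 0.1634 -0.0206  0.0204] w [ 0.1 -0.   0.1]
```

```bash
python3 -m creep '[{"tx":0.02,"ty":-0.0206,"tz":0.0204,"wx":0,"wy":0,"wz":0,"claw":0},{"tx":0.06,"ty":-0.0206,"tz":0.0204,"wx":0,"wy":0,"wz":0,"claw":0},{"tx":0.1,"ty":-0.0206,"tz":0.0204,"wx":0,"wy":0,"wz":0,"claw":0},{"tx":0.1,"ty":-0.0206,"tz":0.0204,"wx":0,"wy":0,"wz":0,"claw":0}]'
python3 - <<'E'
from h import *
import cv2
a=1.3835
T=frame([0,0,-1],[np.cos(a),np.sin(a),0])
rel([.4467,.2236,.04],T)
im=np.vstack([bot.grab_frame("top")[120:400,100:420],bot.grab_frame("scene")[50:330,170:490]])
cv2.imwrite("pics/a1.png",im)
E
```

```text
clock: 1.3
position: [0.4446, 0.2223, 0.0997]
tool_rot: [-2.318, 1.563, -2.504]
force: [-0.7, -0.0, 1.0]
grip_width: 0.0852
t [0.0597 0.0021 0.0022] w [ 0.  -0.3  0.3]
```

View pics/a1.png

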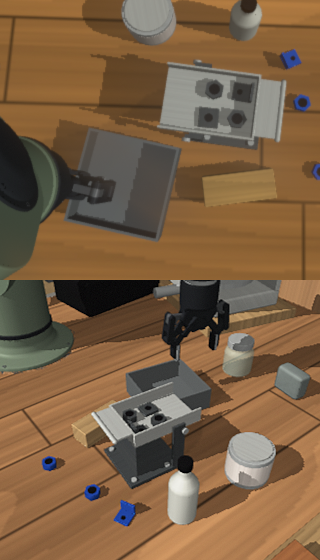

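The gripper straddles the bin's left wall (top view around 190,310). I'll go down and close on it.

```bash
python3 -m creep '[{"tx":0.03,"ty":0.002,"tz":0.002,"wx":0,"wy":-0.3,"wz":0.3,"claw":0},{"tx":0.06,"ty":0.002,"tz":0.002,"wx":0,"wy":-0.3,"wz":0.3,"claw":0},{"tx":0.06,"ty":0.002,"tz":0.002,"wx":0,"wy":-0.3,"wz":0.3,"claw":0.5},{"tx":0.06,"ty":0.002,"tz":0.002,"wx":0,"wy":-0.3,"wz":0.3,"claw":1},{"tx":0.06,"ty":0.002,"tz":0.002,"wx":0,"wy":-0.3,"wz":0.3,"claw":1},{"tx":0.06,"ty":0.002,"tz":0.002,"wx":0,"wy":-0.3,"wz":0.3,"claw":1},{"tx":0.06,"ty":0.002,"tz":0.002,"wx":0,"wy":-0.3,"wz":0.3,"claw":1},{"tx":0.06,"ty":0.002,"tz":0.002,"wx":0,"wy":-0.3,"wz":0.3,"claw":1}]' 40
python3 -m creep '[{"tx":0,"ty":0,"tz":0,"wx":0,"wy":0,"wz":0,"claw":1},{"tx":0,"ty":0,"tz":0,"wx":0,"wy":0,"wz":0,"claw":1},{"tx":0,"ty":0,"tz":0,"wx":0,"wy":0,"wz":0,"claw":1}]'
python3 - <<'E'
from h import *
p,R,s=cur();print(toS(p),R.as_matrix().round(3),s["grip_width"])
import cv2
im=bot.grab_frame("top")[120:400,100:420]
cv2.imwrite("pics/a2.png",cv2.resize(im,None,fx=2,fy=2))
# target: wall centre at stand (.084+.068, 0)
T=frame([0,0,-1],EX); rel(S(.152,0,p[2]),T)
E
```

```text
clock: 2.2
position: [0.4491, 0.2247, 0.0447]
tool_rot: [0.58, 1.565, 0.394]
force: [-3.7, -4.7, 20.6]
grip_width: 0.0032
clock: 2.5
position: [0.449, 0.2247, 0.0447]
tool_rot: [0.576, 1.565, 0.389]
force: [-1.1, -1.4, 3.8]
grip_width: 0.0036
[0.15296221 0.12257206 0.04471216] [[ 0.005  0.186  0.983]
 [ 0.002  0.983 -0.186]
 [-1.     0.003  0.005]] 0.0036021318825832874
t [0.0006 0.0095 0.1222] w [-4.9  0.3 -0.2]
```

View pics/a2.png

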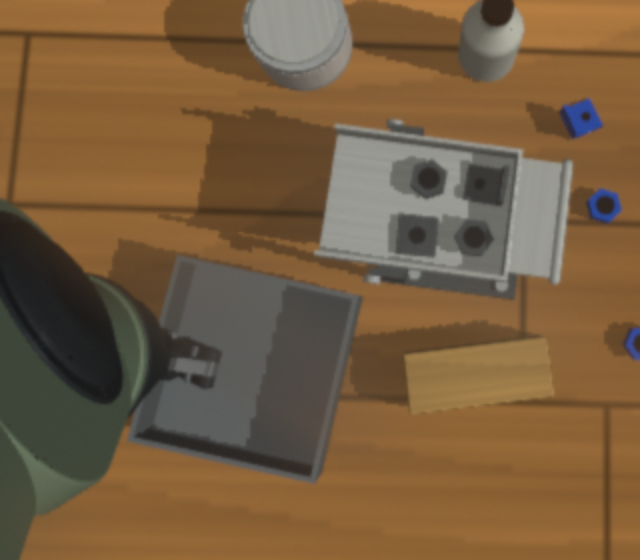

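```bash
python3 -m creep '[{"tx":0,"ty":0.001,"tz":0.015,"wx":-0.5,"wy":0,"wz":0,"claw":1},{"tx":0,"ty":0.003,"tz":0.035,"wx":-1.5,"wy":0,"wz":0,"claw":1},{"tx":0,"ty":0.005,"tz":0.055,"wx":-2.5,"wy":0,"wz":0,"claw":1},{"tx":0,"ty":0.007,"tz":0.075,"wx":-3.5,"wy":0,"wz":0,"claw":1},{"tx":0,"ty":0.008,"tz":0.095,"wx":-4.2,"wy":0,"wz":0,"claw":1},{"tx":0,"ty":0.009,"tz":0.112,"wx":-4.9,"wy":0,"wz":0,"claw":1},{"tx":0,"ty":0.0095,"tz":0.122,"wx":-4.9,"wy":0,"wz":0,"claw":1},{"tx":0,"ty":0.0095,"tz":0.122,"wx":-4.9,"wy":0,"wz":0,"claw":1}]'
python3 - <<'E'
from h import *
p,R,s=cur();print(toS(p),R.as_matrix().round(3),s["grip_width"])
import cv2
a=bot.grab_frame("top")
cv2.imwrite("pics/a3f.png",a)
im=np.hstack([a[120:400,100:420],bot.grab_frame("scene")[50:330,170:490]])
cv2.imwrite("pics/a3.png",cv2.resize(im,None,fx=1.25,fy=1.25))
T=frame([0,0,-1],EX); rel(S(.152,0,p[2]),T)
E
```

```text
clock: 3.35
position: [0.5715, 0.211, 0.0451]
tool_rot: [0.456, 1.565, 0.354]
force: [0.2, -0.2, -1.1]
grip_width: 0.003
[ 0.1516437  -0.000605    0.04507252] [[ 0.006  0.102  0.995]
 [ 0.002  0.995 -0.102]
 [-1.     0.003  0.005]] 0.0029590850740664775
t [-0.      0.      0.0009] w [-0.   0.2 -0.1]
```

View pics/a3.png

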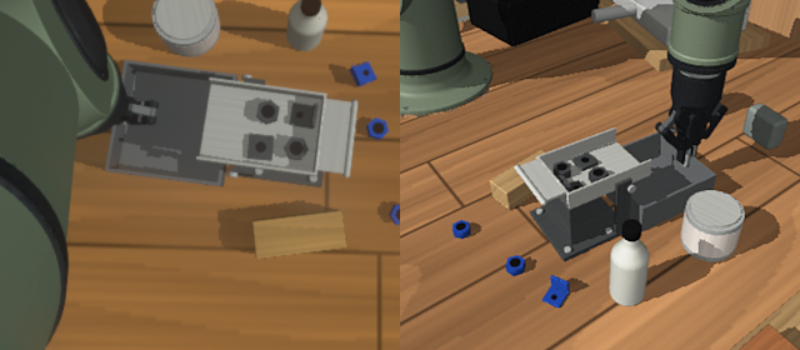

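```bash
python3 - <<'E'
from h import *
b=[toS(w("top",100+u/1.25,120+v/1.25,.05)) for u,v in((122,62),(107,176),(222,187),(236,73))]
print(np.round(b,3),np.mean(b,0))
E
```

```text
[[ 0.157 -0.065  0.05 ]
 [ 0.15   0.076  0.05 ]
 [ 0.012  0.071  0.05 ]
 [ 0.015 -0.07   0.05 ]] [0.08341622 0.00301681 0.05      ]
```

```bash
python3 -m creep '[{"tx":0,"ty":0,"tz":0,"wx":0,"wy":0,"wz":0,"claw":0.5},{"tx":0,"ty":0,"tz":0,"wx":0,"wy":0,"wz":0,"claw":0.5},{"tx":0,"ty":0,"tz":0,"wx":0,"wy":0,"wz":0,"claw":0.5},{"tx":0,"ty":0,"tz":0,"wx":0,"wy":0,"wz":0,"claw":0.5},{"tx":-0.03,"ty":0,"tz":0,"wx":0,"wy":0,"wz":0,"claw":0.5},{"tx":-0.08,"ty":0,"tz":0,"wx":0,"wy":0,"wz":0,"claw":0.5},{"tx":-0.13,"ty":0,"tz":0,"wx":0,"wy":0,"wz":0,"claw":0.5},{"tx":-0.18,"ty":0,"tz":0,"wx":0,"wy":0,"wz":0,"claw":0.5}]'
python3 - <<'E'
from h import *
import cv2
p,R,s=cur();print(toS(p),s["qpos"].round(2))
a=bot.grab_frame("top")
im=np.hstack([a[120:400,100:420],bot.grab_frame("scene")[50:330,170:490]])
cv2.imwrite("pics/a4.png",cv2.resize(im,None,fx=1.25,fy=1.25))
# staging poses for lift: tool x dir angle a below +EX
for a in (30,40,50):
  a=np.radians(a);d=np.cos(a)*EX-np.array([0,0,np.sin(a)])
  for sg in (1,-1):
    T=frame(d,sg*EY); rel(S(-.25,0,.25),T)
E
```

```text
clock: 4.25
position: [0.5688, 0.211, 0.2271]
tool_rot: [0.522, 1.566, 0.421]
force: [0.9, 0.0, 0.2]
grip_width: 0.0428
[0.1513884  0.00203465 0.22713158] [-0.42  0.51 -0.04  1.68  0.03  0.95  0.99]
t [-2.100e-02 -4.026e-01 -1.000e-04] w [-80.7 -45.8  46.9]
t [-2.100e-02 -4.026e-01 -1.000e-04] w [81.4 47.  45.9]
t [-2.100e-02 -4.026e-01 -1.000e-04] w [-83.6 -38.1  39.2]
t [-2.100e-02 -4.026e-01 -1.000e-04] w [84.1 39.3 38.2]
t [-2.100e-02 -4.026e-01 -1.000e-04] w [-85.9 -30.4  31.5]
t [-2.100e-02 -4.026e-01 -1.000e-04] w [86.3 31.5 30.4]
```

View pics/a4.png

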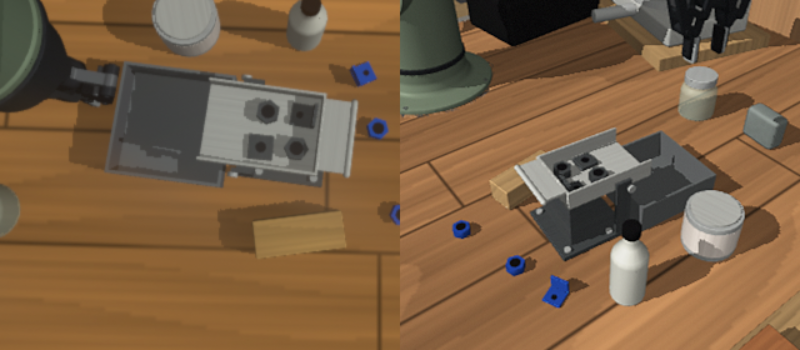

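```bash
python3 -m creep '[{"tx":-0.02,"ty":-0.05,"tz":0,"wx":8,"wy":0,"wz":0,"claw":1},{"tx":-0.02,"ty":-0.1,"tz":0,"wx":16,"wy":0,"wz":0,"claw":1},{"tx":-0.02,"ty":-0.15,"tz":0,"wx":25,"wy":0,"wz":0,"claw":1},{"tx":-0.02,"ty":-0.2,"tz":0,"wx":34,"wy":0,"wz":0,"claw":1},{"tx":-0.02,"ty":-0.25,"tz":0,"wx":43,"wy":0,"wz":0,"claw":1},{"tx":-0.02,"ty":-0.3,"tz":0,"wx":52,"wy":0,"wz":0,"claw":1},{"tx":-0.02,"ty":-0.35,"tz":0,"wx":61,"wy":0,"wz":0,"claw":1},{"tx":-0.02,"ty":-0.4,"tz":0,"wx":70,"wy":0,"wz":0,"claw":1}]'
python3 - <<'E'
from h import *
p,R,s=cur();print(toS(p),s["qpos"].round(2))
for a in (80,70,60,45,):
  a=np.radians(a);d=np.cos(a)*EX-np.array([0,0,np.sin(a)])
  T=frame(d,-EY); rel(S(-.25,0,.25),T)
E
```

```text
clock: 5.15
position: [0.5308, -0.1828, 0.2492]
tool_rot: [1.692, 1.556, 0.405]
force: [-0.3, 0.8, -0.5]
grip_width: 0.0001
[-0.24425269  0.00027097  0.24923866] [ 0.    0.43  0.31  1.79 -0.17  0.93  0.67]
t [-0.0008 -0.0019  0.0054] w [22.1  9.6  1.1]
t [-0.0008 -0.0019  0.0054] w [22.  19.5  3. ]
t [-0.0008 -0.0019  0.0054] w [21.8 29.4  5. ]
t [-0.0008 -0.0019  0.0054] w [21.2 44.2  7.9]
```

```bash
python3 -m creep '[{"tx":0,"ty":0,"tz":0,"wx":3,"wy":6.3,"wz":1.1,"claw":1},{"tx":0,"ty":0,"tz":0.001,"wx":6,"wy":12.6,"wz":2.2,"claw":1},{"tx":0,"ty":0,"tz":0.002,"wx":9,"wy":18.9,"wz":3.4,"claw":1},{"tx":0,"ty":0,"tz":0.003,"wx":12.1,"wy":25.2,"wz":4.5,"claw":1},{"tx":0,"ty":-0.001,"tz":0.004,"wx":15.1,"wy":31.5,"wz":5.6,"claw":1},{"tx":0,"ty":-0.002,"tz":0.005,"wx":18.2,"wy":37.9,"wz":6.8,"claw":1},{"tx":0,"ty":-0.002,"tz":0.005,"wx":21.2,"wy":44.2,"wz":7.9,"claw":1},{"tx":0,"ty":-0.002,"tz":0.005,"wx":21.2,"wy":44.2,"wz":7.9,"claw":1}]'
python3 - <<'E'
from h import *
import cv2
p,R,s=cur();print(toS(p),s["qpos"].round(2))
a=bot.grab_frame("top")
im=np.hstack([a[100:380,200:520],bot.grab_frame("scene")[50:330,170:490]])
cv2.imwrite("pics/a5.png",cv2.resize(im,None,fx=1.25,fy=1.25))
a=np.radians(45);d=np.cos(a)*EX-np.array([0,0,np.sin(a)])
T=frame(d,-EY); rel(S(-.25,0,.25),T)
E
```

```text
clock: 5.95
position: [0.5289, -0.1901, 0.2473]
tool_rot: [-3.137, 0.782, 1.468]
force: [-0.5, 0.3, -0.9]
grip_width: 0.0002
[-0.25172932  0.00133703  0.24729195] [ 0.49  0.67  0.16  1.61 -0.77  1.42  0.87]
t [-0.001   0.0003 -0.0007] w [0.1 0.1 0. ]
```

View pics/a5.png

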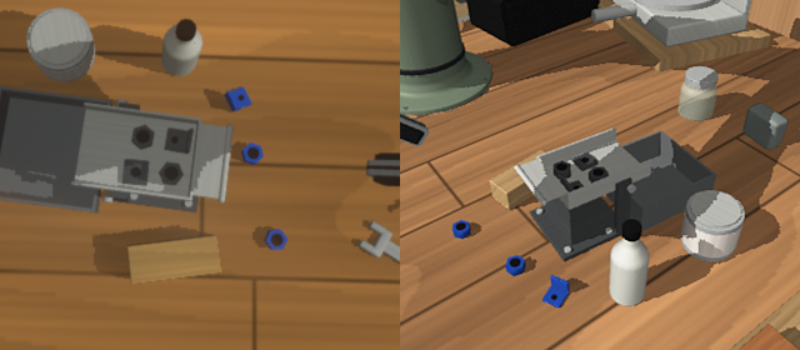

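```bash
cat >> h.py <<'E'
def lift(th,a,n,s):
    """TCP pose: tray tilt th, finger angle a (deg) below EX, axis n below roll, TCP s ahead of contact"""
    x=-.127*np.cos(th)+.024*np.sin(th);z=.09+.127*np.sin(th)+.024*np.cos(th)
    a=np.radians(a);d=np.array([np.cos(a),-np.sin(a)]);nn=np.array([np.sin(a),np.cos(a)])
    q=np.array([x,z])-n*nn+s*d
    return S(q[0],0,q[1]),frame(d[0]*EX+np.array([0,0,d[1]]),-EY)
E
python3 - <<'E'
from h import *
p,R,s=cur()
rel(*lift(0,45,.027,-.18));rel(*lift(0,45,.027,.006));rel(*lift(0,45,.027,-.18))
E
```

```text
t [0.0022 0.0003 0.0355] w [0.1 0.1 0. ]
t [0.1882 0.0003 0.0352] w [0.1 0.1 0. ]
t [0.0022 0.0003 0.0355] w [0.1 0.1 0. ]
```

```bash
python3 -m creep '[{"tx":0.01,"ty":0,"tz":0.035,"wx":0,"wy":0,"wz":0,"claw":1},{"tx":0.05,"ty":0,"tz":0.036,"wx":0,"wy":0,"wz":0,"claw":1},{"tx":0.09,"ty":0,"tz":0.036,"wx":0,"wy":0,"wz":0,"claw":1},{"tx":0.12,"ty":0,"tz":0.036,"wx":0,"wy":0,"wz":0,"claw":1},{"tx":0.14,"ty":0,"tz":0.036,"wx":0,"wy":0,"wz":0,"claw":1},{"tx":0.16,"ty":0,"tz":0.036,"wx":0,"wy":0,"wz":0,"claw":1},{"tx":0.16,"ty":0,"tz":0.036,"wx":0,"wy":0,"wz":0,"claw":1}]'
python3 - <<'E'
from h import *
import cv2
p,R,s=cur();print(toS(p),s["force"])
a=bot.grab_frame("top")
im=np.hstack([a[130:330,280:480],bot.grab_frame("scene")[120:320,200:400]])
cv2.imwrite("pics/a6.png",cv2.resize(im,None,fx=2,fy=2))
rel(*lift(0,45,.027,.006))
E
```

```text
clock: 6.75
position: [0.539, -0.0981, 0.1098]
tool_rot: [3.141, 0.787, 1.476]
force: [0.3, 0.8, 0.7]
grip_width: -0.0
[-0.15913393  0.0006049   0.10979231] [0.28981562 0.75819266 0.69414368]
t [ 0.0286 -0.0001  0.    ] w [0.2 0.2 0.1]
```

View pics/a6.png

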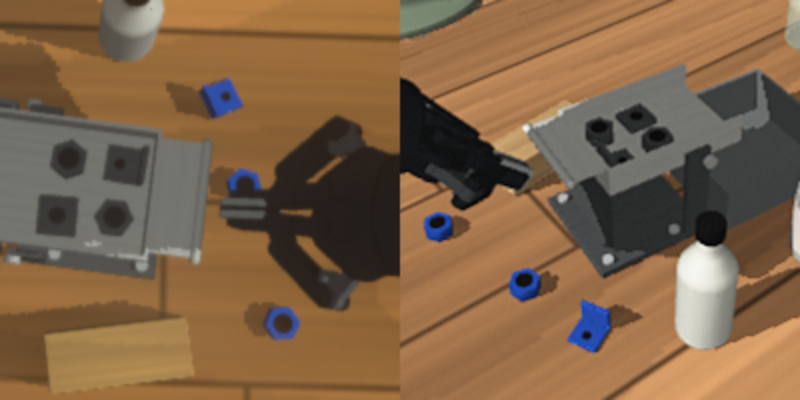

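```bash
python3 -m creep '[{"tx":0.015,"ty":0,"tz":0,"wx":0,"wy":0,"wz":0,"claw":1},{"tx":0.0285,"ty":0,"tz":0,"wx":0,"wy":0,"wz":0,"claw":1},{"tx":0.0285,"ty":0,"tz":0,"wx":0,"wy":0,"wz":0,"claw":1},{"tx":0.0285,"ty":0,"tz":-0.003,"wx":0,"wy":0,"wz":0,"claw":1},{"tx":0.0285,"ty":0,"tz":-0.006,"wx":0,"wy":0,"wz":0,"claw":1},{"tx":0.0285,"ty":0,"tz":-0.008,"wx":0,"wy":0,"wz":0,"claw":1},{"tx":0.0285,"ty":0,"tz":-0.008,"wx":0,"wy":0,"wz":0,"claw":1}]'
python3 - <<'E'
from h import *
p,R,s=cur();print(toS(p),s["force"])
for i in range(9): print(i/10,end=" ");rel(*lift(i/10,45+20*i/10,.015,.006))
E
```

```text
clock: 7.55
position: [0.5421, -0.0753, 0.0969]
tool_rot: [3.138, 0.789, 1.471]
force: [0.2, -0.2, 0.3]
grip_width: 0.0002
[-0.13620036 -0.00023304  0.09686353] [ 0.21599781 -0.24747527  0.34861488]
0.0 t [ 0.0004 -0.0002 -0.0036] w [0.3 0.2 0. ]
0.1 t [-0.0069 -0.0002 -0.0144] w [ 0.3 -1.8  0. ]
0.2 t [-0.0131 -0.0001 -0.0259] w [ 0.3 -3.8  0. ]
0.3 t [-0.0181 -0.0001 -0.0378] w [ 0.3 -5.8  0. ]
0.4 t [-0.0219 -0.     -0.0502] w [ 0.3 -7.8  0. ]
0.5 t [-0.0244  0.     -0.0628] w [ 0.3 -9.8  0. ]
0.6 t [-0.0256  0.0001 -0.0756] w [  0.3 -11.8  -0. ]
0.7 t [-0.0255  0.0001 -0.0884] w [  0.3 -13.8  -0. ]
0.8 t [-0.0242  0.0002 -0.1012] w [  0.3 -15.8  -0. ]
```

```bash
python3 -m creep '[{"tx":0,"ty":0,"tz":-0.004,"wx":0,"wy":0,"wz":0,"claw":1},{"tx":-0.004,"ty":0,"tz":-0.009,"wx":0,"wy":-0.9,"wz":0,"claw":1},{"tx":-0.007,"ty":0,"tz":-0.0145,"wx":0,"wy":-1.8,"wz":0,"claw":1},{"tx":-0.010,"ty":0,"tz":-0.02,"wx":0,"wy":-2.8,"wz":0,"claw":1},{"tx":-0.013,"ty":0,"tz":-0.026,"wx":0,"wy":-3.8,"wz":0,"claw":1},{"tx":-0.0155,"ty":0,"tz":-0.032,"wx":0,"wy":-4.8,"wz":0,"claw":1},{"tx":-0.018,"ty":0,"tz":-0.038,"wx":0,"wy":-5.8,"wz":0,"claw":1},{"tx":-0.018,"ty":0,"tz":-0.038,"wx":0,"wy":-5.8,"wz":0,"claw":1}]'
python3 - <<'E'
from h import *
import cv2
p,R,s=cur();print(toS(p),s["force"])
im=np.hstack([bot.grab_frame("top")[130:330,230:430],bot.grab_frame("scene")[100:300,220:420]])
cv2.imwrite("pics/a7.png",cv2.resize(im,None,fx=2,fy=2))
for i in range(3,10): print(i/10,end=" ");rel(*lift(i/10,45+20*i/10,.015,.006))
E
```

```text
clock: 8.35
position: [0.5439, -0.0611, 0.1379]
tool_rot: [3.133, 0.892, 1.467]
force: [-0.0, -6.6, -0.5]
grip_width: 0.0003
[-0.1218886  -0.00057536  0.13791368] [-3.84809702e-03 -6.56804819e+00 -5.29501253e-01]
0.3 t [ 0.0007 -0.0005  0.0003] w [ 0.3  0.1 -0.1]
0.4 t [-0.0043 -0.0005 -0.0116] w [ 0.3 -1.9 -0.1]
0.5 t [-0.0081 -0.0004 -0.0239] w [ 0.3 -3.9 -0.1]
0.6 t [-0.0106 -0.0003 -0.0365] w [ 0.3 -5.9 -0.1]
0.7 t [-0.0119 -0.0002 -0.0493] w [ 0.3 -7.9 -0.1]
0.8 t [-0.0118 -0.0002 -0.062 ] w [ 0.3 -9.9 -0.1]
0.9 t [-0.0105 -0.0001 -0.0747] w [  0.3 -11.9  -0.1]
```

View pics/a7.png

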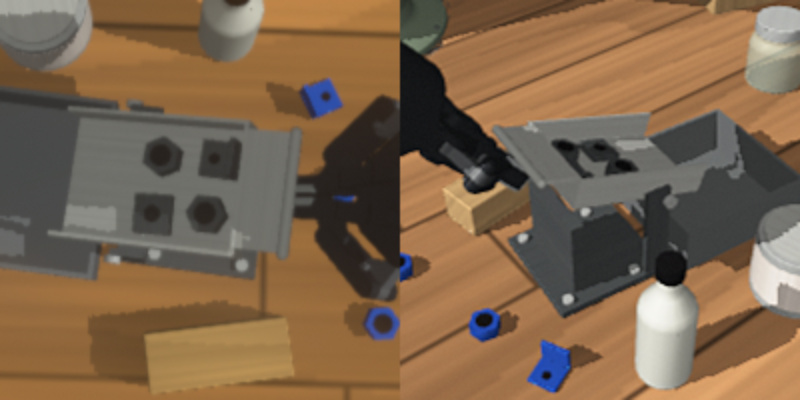

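```bash
python3 -m creep '[{"tx":-0.001,"ty":-0.0005,"tz":-0.003,"wx":0,"wy":-0.5,"wz":0,"claw":1},{"tx":-0.003,"ty":-0.0005,"tz":-0.0075,"wx":0.3,"wy":-1.2,"wz":0,"claw":1},{"tx":-0.0043,"ty":-0.0005,"tz":-0.0116,"wx":0.3,"wy":-1.9,"wz":0,"claw":1},{"tx":-0.0055,"ty":-0.0005,"tz":-0.0155,"wx":0.3,"wy":-2.5,"wz":0,"claw":1},{"tx":-0.007,"ty":-0.0005,"tz":-0.0195,"wx":0.3,"wy":-3.2,"wz":0,"claw":1},{"tx":-0.0081,"ty":-0.0005,"tz":-0.0239,"wx":0.3,"wy":-3.9,"wz":0,"claw":1},{"tx":-0.0081,"ty":-0.0005,"tz":-0.0239,"wx":0.3,"wy":-3.9,"wz":0,"claw":1}]'
python3 - <<'E'
from h import *
import cv2
p,R,s=cur();print(toS(p),s["force"],s["qpos"].round(2))
im=np.hstack([bot.grab_frame("top")[130:330,230:430],bot.grab_frame("scene")[100:300,220:420]])
cv2.imwrite("pics/a8.png",cv2.resize(im,None,fx=2,fy=2))
for i in range(4,10): print(i/10,px("top",S(-.127*np.cos(i/10)+.024*np.sin(i/10),0,.09+.127*np.sin(i/10)+.024*np.cos(i/10)))*2-[460,260],end=" ");rel(*lift(i/10,45+20*i/10,.015,.006))
E
```

```text
clock: 9.15
position: [0.5448, -0.0473, 0.1594]
tool_rot: [3.137, 0.96, 1.466]
force: [0.5, -3.9, 0.8]
grip_width: 0.0001
[-1.08025589e-01 -4.46906277e-05  1.59362196e-01] [ 0.46666122 -3.87148931  0.78569435] [ 0.21  0.64  0.13  1.86 -0.84  0.99  0.81]
0.4 [283.0729615  190.42159268] t [ 0.0047 -0.      0.0123] w [ 0.   2.  -0.1]
0.5 [273.13547568 187.03461629] t [0.0001 0.     0.0003] w [ 0.  -0.  -0.1]
0.6 [261.10323236 183.4696267 ] t [-0.0033  0.     -0.0121] w [ 0.  -2.  -0.1]
0.7 [247.0490254  179.77044727] t [-0.0054  0.     -0.0248] w [ 0.  -4.  -0.1]
0.8 [231.09511017 175.98759982] t [-0.0062  0.     -0.0375] w [ 0.  -6.  -0.1]
0.9 [213.41530267 172.17742107] t [-0.0058  0.     -0.0502] w [ 0.  -8.  -0.1]
```

View pics/a8.png

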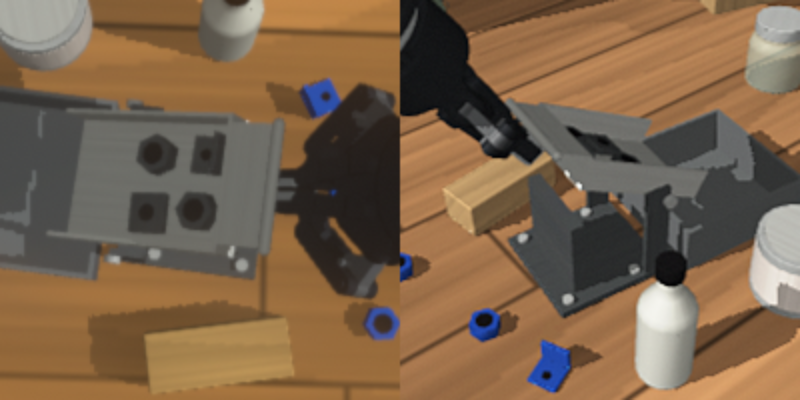

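```bash
python3 -m creep '[{"tx":-0.001,"ty":0,"tz":-0.003,"wx":0,"wy":-0.5,"wz":0,"claw":1},{"tx":-0.0022,"ty":0,"tz":-0.0075,"wx":0,"wy":-1.2,"wz":0,"claw":1},{"tx":-0.0033,"ty":0,"tz":-0.0121,"wx":0,"wy":-2,"wz":0,"claw":1},{"tx":-0.004,"ty":0,"tz":-0.0163,"wx":0,"wy":-2.7,"wz":0,"claw":1},{"tx":-0.0047,"ty":0,"tz":-0.0205,"wx":0,"wy":-3.3,"wz":0,"claw":1},{"tx":-0.0054,"ty":0,"tz":-0.0248,"wx":0,"wy":-4,"wz":0,"claw":1},{"tx":-0.0054,"ty":0,"tz":-0.0248,"wx":0,"wy":-4,"wz":0,"claw":1},{"tx":-0.0054,"ty":0,"tz":-0.0248,"wx":0,"wy":-4,"wz":0,"claw":1}]'
python3 - <<'E'
from h import *
import cv2
p,R,s=cur();print(toS(p),s["force"],s["qpos"].round(2))
im=np.hstack([bot.grab_frame("top")[130:330,180:380],bot.grab_frame("scene")[100:300,220:420]])
cv2.imwrite("pics/a9.png",cv2.resize(im,None,fx=2,fy=2))
for i in range(6,10): print(i/10,end=" ");rel(*lift(i/10,45+20*i/10,.015,.006))
E
```

```text
clock: 10.05
position: [0.5464, -0.0304, 0.1774]
tool_rot: [3.138, 1.029, 1.467]
force: [1.1, -1.3, -1.6]
grip_width: -0.0003
[-9.10878106e-02  7.84915083e-05  1.77369927e-01] [ 1.12599291 -1.33243902 -1.64862402] [ 0.13  0.58  0.16  1.87 -0.79  0.96  0.71]
0.6 t [0.0028 0.0001 0.0124] w [ 0.   2.  -0.1]
0.7 t [-0.0002  0.0001 -0.0001] w [ 0.  -0.  -0.1]
0.8 t [-0.0019  0.0001 -0.0127] w [ 0.  -2.  -0.1]
0.9 t [-0.0023  0.0001 -0.0255] w [-0.  -4.  -0.1]
```

View pics/a9.png

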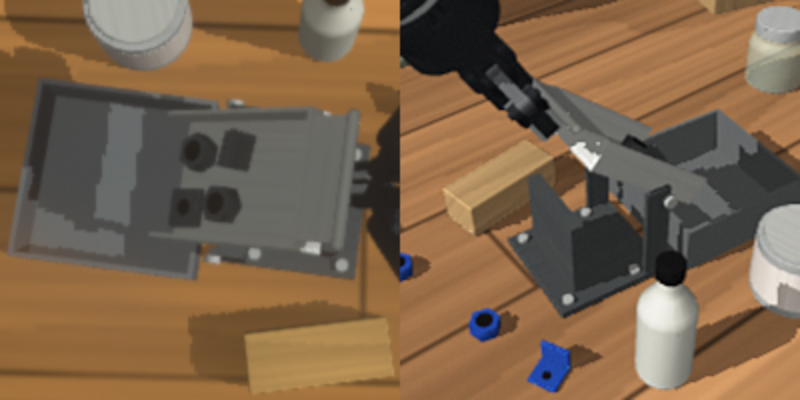

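Tilt is about 0.7 and all four parts are on their way towards the mouth. I'll go a little higher and hold.

```bash
python3 -m creep '[{"tx":-0.001,"ty":0,"tz":-0.004,"wx":0,"wy":-0.6,"wz":0,"claw":1},{"tx":-0.0015,"ty":0,"tz":-0.0085,"wx":0,"wy":-1.3,"wz":0,"claw":1},{"tx":-0.0019,"ty":0,"tz":-0.0127,"wx":0,"wy":-2,"wz":0,"claw":1},{"tx":-0.0019,"ty":0,"tz":-0.0127,"wx":0,"wy":-2,"wz":0,"claw":1},{"tx":-0.0019,"ty":0,"tz":-0.0127,"wx":0,"wy":-2,"wz":0,"claw":1},{"tx":-0.0019,"ty":0,"tz":-0.0127,"wx":0,"wy":-2,"wz":0,"claw":1},{"tx":-0.0019,"ty":0,"tz":-0.0127,"wx":0,"wy":-2,"wz":0,"claw":1}]'
python3 - <<'E'
from h import *
import cv2
p,R,s=cur();print(toS(p),s["force"],s["qpos"].round(2))
im=np.hstack([bot.grab_frame("top")[130:330,180:380],bot.grab_frame("scene")[100:300,220:420]])
cv2.imwrite("pics/a10.png",cv2.resize(im,None,fx=2,fy=2))
for i in range(6,10): print(i/10,end=" ");rel(*lift(i/10,45+20*i/10,.015,.006))
E
```

```text
clock: 10.85
position: [0.5473, -0.021, 0.1852]
tool_rot: [3.139, 1.064, 1.466]
force: [1.0, -1.5, -1.2]
grip_width: 0.0001
[-8.16451041e-02  8.58267181e-05  1.85158418e-01] [ 0.95866467 -1.4856171  -1.18779975] [ 0.08  0.56  0.17  1.87 -0.76  0.95  0.66]
0.6 t [0.0056 0.0001 0.0247] w [-0.   4.  -0.1]
0.7 t [0.0021 0.0001 0.0124] w [-0.   2.  -0.1]
0.8 t [-0.      0.0001 -0.0002] w [-0.  -0.  -0.1]
0.9 t [-0.0009  0.0001 -0.0129] w [-0.  -2.  -0.1]
```

View pics/a10.png

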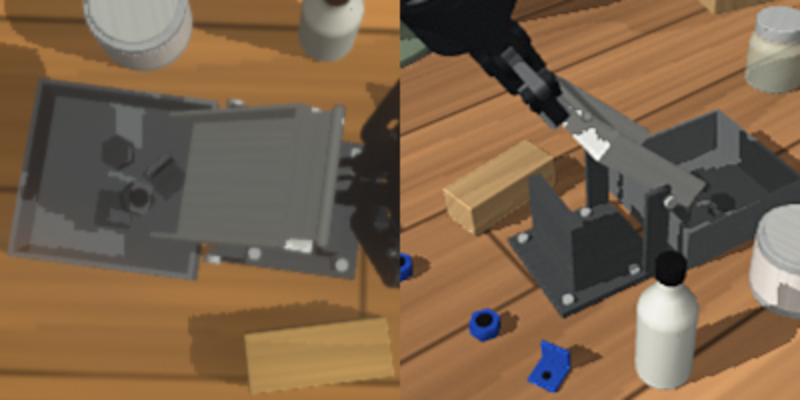

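```bash
python3 -m creep '[{"tx":0,"ty":0,"tz":0,"wx":0,"wy":0,"wz":0,"claw":1},{"tx":0,"ty":0,"tz":0,"wx":0,"wy":0,"wz":0,"claw":1}]'
python3 - <<'E'
from h import *
import cv2
im=bot.grab_frame("top")[160:280,180:300]
cv2.imwrite("pics/a11.png",cv2.resize(cv2.convertScaleAbs(im,alpha=1.8),None,fx=5,fy=5,interpolation=cv2.INTER_CUBIC))
for i in range(7,-1,-1): print(i/10,end=" ");rel(*lift(i/10,45+20*i/10,.015,.006))
E
```

```text
clock: 11.15
position: [0.5472, -0.0211, 0.1851]
tool_rot: [3.139, 1.064, 1.466]
force: [0.0, -0.6, -1.6]
grip_width: 0.0001
0.7 t [0.0021 0.0001 0.0123] w [-0.   2.  -0.1]
0.6 t [0.0055 0.0001 0.0246] w [-0.   4.  -0.1]
0.5 t [0.0102 0.0001 0.0366] w [-0.   6.  -0.1]
0.4 t [0.0161 0.0001 0.0481] w [-0.   8.  -0.1]
0.3 t [0.023  0.0001 0.059 ] w [-0.  10.  -0.1]
0.2 t [0.0311 0.0001 0.0691] w [-0.  12.  -0.1]
0.1 t [0.0402 0.0001 0.0784] w [-0.  14.  -0.1]
0.0 t [0.0501 0.0001 0.0868] w [-0.  16.  -0.1]
```

View pics/a11.png

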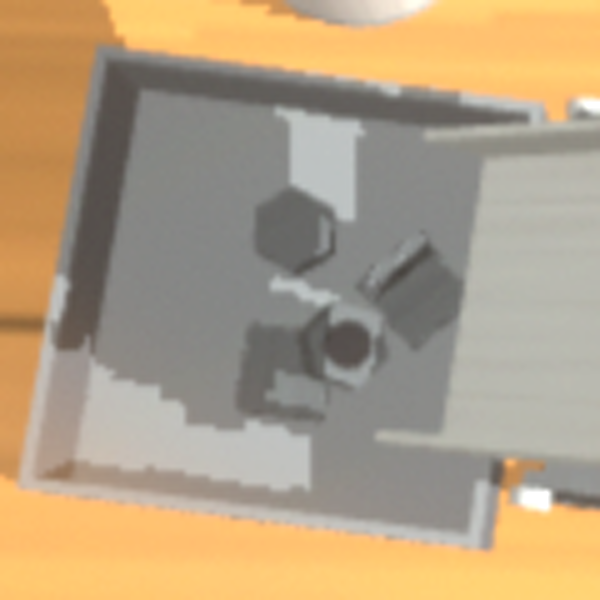

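```bash
python3 -m creep '[{"tx":0.0008,"ty":0,"tz":0.004,"wx":0,"wy":0.7,"wz":0,"claw":1},{"tx":0.0015,"ty":0,"tz":0.0085,"wx":0,"wy":1.4,"wz":0,"claw":1},{"tx":0.0021,"ty":0,"tz":0.0123,"wx":0,"wy":2,"wz":0,"claw":1},{"tx":0.0032,"ty":0,"tz":0.0165,"wx":0,"wy":2.7,"wz":0,"claw":1},{"tx":0.0043,"ty":0,"tz":0.0206,"wx":0,"wy":3.3,"wz":0,"claw":1},{"tx":0.0055,"ty":0,"tz":0.0246,"wx":0,"wy":4,"wz":0,"claw":1},{"tx":0.007,"ty":0,"tz":0.0286,"wx":0,"wy":4.7,"wz":0,"claw":1},{"tx":0.0085,"ty":0,"tz":0.0326,"wx":0,"wy":5.3,"wz":0,"claw":1}]'
python3 - <<'E'
from h import *
import cv2
p,R,s=cur();print(toS(p),s["force"],s["qpos"].round(2))
im=np.hstack([bot.grab_frame("top")[130:330,180:380],bot.grab_frame("scene")[100:300,220:420]])
cv2.imwrite("pics/a12.png",cv2.resize(im,None,fx=2,fy=2))
for i in range(11,-1,-1): print(i/20,end=" ");rel(*lift(i/20,45+20*i/20,.015,.006))
E
```

```text
clock: 12.0
position: [0.5447, -0.0457, 0.1615]
tool_rot: [3.14, 0.971, 1.467]
force: [-0.3, -0.3, -1.6]
grip_width: 0.0001
[-1.06407608e-01  1.59243436e-04  1.61501079e-01] [-0.26500194 -0.29296073 -1.55220366] [ 0.2   0.63  0.13  1.86 -0.83  0.99  0.8 ]
0.55 t [-0.0007  0.0002 -0.003 ] w [-0.1 -0.3 -0.1]
0.5 t [0.0012 0.0002 0.0032] w [-0.1  0.7 -0.1]
0.45 t [0.0034 0.0002 0.0092] w [-0.1  1.7 -0.1]
0.4 t [0.006  0.0002 0.0152] w [-0.1  2.7 -0.1]
0.35 t [0.0088 0.0002 0.021 ] w [-0.1  3.7 -0.1]
0.3 t [0.0119 0.0002 0.0266] w [-0.1  4.7 -0.1]
0.25 t [0.0153 0.0002 0.0321] w [-0.1  5.7 -0.1]
0.2 t [0.019  0.0002 0.0375] w [-0.1  6.7 -0.1]
0.15 t [0.0229 0.0002 0.0427] w [-0.1  7.7 -0.1]
0.1 t [0.0271 0.0002 0.0476] w [-0.1  8.7 -0.1]
0.05 t [0.0316 0.0002 0.0524] w [-0.1  9.7 -0.1]
0.0 t [0.0363 0.0002 0.0569] w [-0.1 10.7 -0.1]
```

View pics/a12.png

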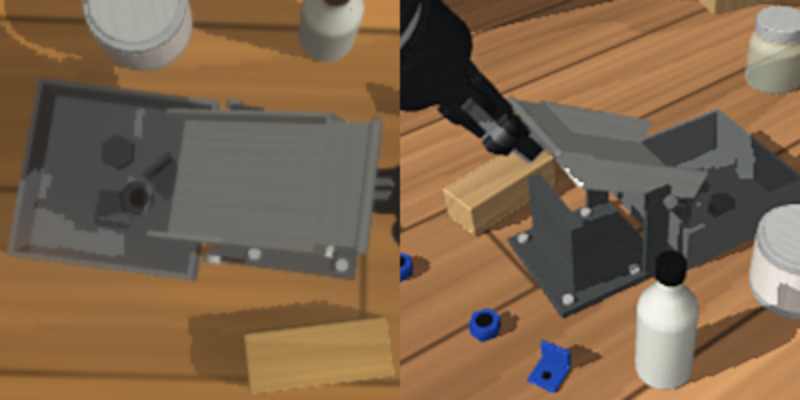

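```bash
python3 -m creep '[{"tx":0.0012,"ty":0,"tz":0.0032,"wx":0,"wy":0.7,"wz":0,"claw":1},{"tx":0.0034,"ty":0,"tz":0.0092,"wx":0,"wy":1.7,"wz":0,"claw":1},{"tx":0.006,"ty":0,"tz":0.0152,"wx":0,"wy":2.7,"wz":0,"claw":1},{"tx":0.0088,"ty":0,"tz":0.021,"wx":0,"wy":3.7,"wz":0,"claw":1},{"tx":0.0119,"ty":0,"tz":0.0266,"wx":0,"wy":4.7,"wz":0,"claw":1},{"tx":0.0153,"ty":0,"tz":0.0321,"wx":0,"wy":5.7,"wz":0,"claw":1},{"tx":0.0172,"ty":0,"tz":0.0348,"wx":0,"wy":6.2,"wz":0,"claw":1},{"tx":0.019,"ty":0,"tz":0.0375,"wx":0,"wy":6.7,"wz":0,"claw":1}]'
python3 - <<'E'
from h import *
import cv2
p,R,s=cur();print(toS(p),s["force"],s["qpos"].round(2))
im=np.hstack([bot.grab_frame("top")[130:330,200:400],bot.grab_frame("scene")[100:300,220:420]])
cv2.imwrite("pics/a13.png",cv2.resize(im,None,fx=2,fy=2))
for i in (10,8,6,4,2,0,-2): print(i/40,end=" ");rel(*lift(i/40,45+20*i/40,.015,.006))
rel(*lift(0,45,.027,.006))
E
```

```text
clock: 12.9
position: [0.5424, -0.0664, 0.1239]
tool_rot: [3.141, 0.854, 1.467]
force: [-1.0, -0.6, -1.7]
grip_width: 0.0
[-0.12732116  0.00036567  0.12392956] [-1.03005999 -0.57950041 -1.6617168 ] [ 0.32  0.74  0.08  1.83 -0.9   1.04  0.95]
0.25 t [-0.0032  0.0004 -0.0063] w [-0.1 -1.1 -0.1]
0.2 t [-0.0002  0.0004 -0.0006] w [-0.1 -0.1 -0.1]
0.15 t [0.0031 0.0004 0.005 ] w [-0.1  0.9 -0.1]
0.1 t [0.0067 0.0004 0.0105] w [-0.1  1.9 -0.1]
0.05 t [0.0106 0.0004 0.0157] w [-0.1  2.9 -0.1]
0.0 t [0.0147 0.0004 0.0208] w [-0.1  3.9 -0.1]
-0.05 t [0.0191 0.0004 0.0256] w [-0.1  4.9 -0.1]
t [0.0156 0.0004 0.0327] w [-0.1  3.9 -0.1]
```

View pics/a13.png

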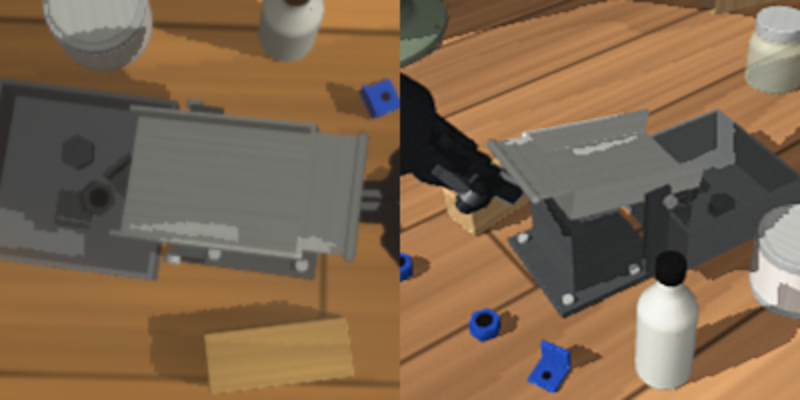

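```bash
python3 -m creep '[{"tx":0.0015,"ty":0,"tz":0.0022,"wx":0,"wy":0.4,"wz":0,"claw":1},{"tx":0.0031,"ty":0,"tz":0.005,"wx":0,"wy":0.9,"wz":0,"claw":1},{"tx":0.0049,"ty":0,"tz":0.0078,"wx":0,"wy":1.4,"wz":0,"claw":1},{"tx":0.0067,"ty":0,"tz":0.0105,"wx":0,"wy":1.9,"wz":0,"claw":1},{"tx":0.0087,"ty":0,"tz":0.0131,"wx":0,"wy":2.4,"wz":0,"claw":1},{"tx":0.0106,"ty":0,"tz":0.0157,"wx":0,"wy":2.9,"wz":0,"claw":1},{"tx":0.0126,"ty":0,"tz":0.0183,"wx":0,"wy":3.4,"wz":0,"claw":1},{"tx":0.0147,"ty":0,"tz":0.0208,"wx":0,"wy":3.9,"wz":0,"claw":1}]'
python3 -m creep '[{"tx":0,"ty":0,"tz":0.002,"wx":0,"wy":0,"wz":0,"claw":1},{"tx":0,"ty":0,"tz":0.004,"wx":0,"wy":0,"wz":0,"claw":1},{"tx":0,"ty":0,"tz":0.006,"wx":0,"wy":0,"wz":0,"claw":1},{"tx":0,"ty":0,"tz":0.008,"wx":0,"wy":0,"wz":0,"claw":1},{"tx":0,"ty":0,"tz":0.010,"wx":0,"wy":0,"wz":0,"claw":1},{"tx":0,"ty":0,"tz":0.012,"wx":0,"wy":0,"wz":0,"claw":1},{"tx":0,"ty":0,"tz":0.012,"wx":0,"wy":0,"wz":0,"claw":1}]'
python3 - <<'E'
from h import *
import cv2
p,R,s=cur();print(toS(p),s["force"])
im=np.hstack([bot.grab_frame("top")[130:330,200:400],bot.grab_frame("scene")[100:300,220:420]])
cv2.imwrite("pics/a14.png",cv2.resize(im,None,fx=2,fy=2))
rel(*lift(0,45,.027,.006))
E
```

```text
clock: 13.8
position: [0.5418, -0.0725, 0.0989]
tool_rot: [-3.141, 0.785, 1.467]
force: [-0.1, -1.0, -0.7]
grip_width: -0.0003
clock: 14.5
position: [0.5408, -0.0811, 0.0902]
tool_rot: [-3.141, 0.785, 1.467]
force: [-0.5, 0.8, 1.2]
grip_width: -0.0003
[-0.14210705  0.00048876  0.09022127] [-0.46149127  0.82988189  1.17026288]
t [-0.0002  0.0004 -0.0002] w [-0.1 -0.  -0.1]
```

View pics/a14.png

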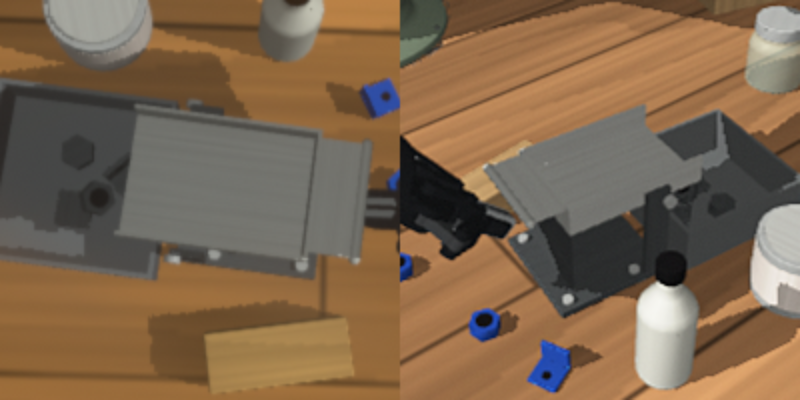

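Tray is down and the finger is clear below the lip. I'll withdraw along the finger axis.

```bash
python3 -m creep '[{"tx":-0.02,"ty":0,"tz":0.001,"wx":0,"wy":0,"wz":0,"claw":1},{"tx":-0.05,"ty":0,"tz":0.001,"wx":0,"wy":0,"wz":0,"claw":1},{"tx":-0.09,"ty":0,"tz":0.001,"wx":0,"wy":0,"wz":0,"claw":1},{"tx":-0.13,"ty":0,"tz":0.001,"wx":0,"wy":0,"wz":0,"claw":1},{"tx":-0.17,"ty":0,"tz":0.001,"wx":0,"wy":0,"wz":0,"claw":1},{"tx":-0.17,"ty":0,"tz":0.001,"wx":0,"wy":0,"wz":0,"claw":1}]'
python3 - <<'E'
from h import *
import cv2
p,R,s=cur();print(toS(p),s["force"])
a=bot.grab_frame("top")
im=np.hstack([a[100:340,150:420],bot.grab_frame("scene")[100:340,200:470]])
cv2.imwrite("pics/a15.png",cv2.resize(im,None,fx=1.45,fy=1.45))
b0=cv2.imread("pics/top0.png")
# shift check of roll & bystanders vs first picture
for n,(y0,y1,x0,x1) in dict(lip=(190,270,352,392),tin=(100,170,215,280),oil=(110,165,325,365),offcut=(283,330,298,382)).items():
    t=b0[y0:y1,x0:x1];r=cv2.matchTemplate(a[y0-15:y1+15,x0-15:x1+15],t,cv2.TM_CCOEFF_NORMED);_,m,_,l=cv2.minMaxLoc(r);print(n,m,np.array(l)-15)
E
```

```text
clock: 15.2
position: [0.5287, -0.2057, 0.2128]
tool_rot: [3.136, 0.789, 1.459]
force: [-0.9, 1.0, -0.5]
grip_width: -0.0
[-2.67238689e-01  4.17512001e-05  2.12822458e-01] [-0.92370098  1.04400231 -0.46085127]
lip 0.7175317406654358 [0 0]
tin 0.9006723761558533 [0 0]
oil 0.9866988062858582 [0 0]
offcut 0.9990782141685486 [0 0]
```

View pics/a15.png

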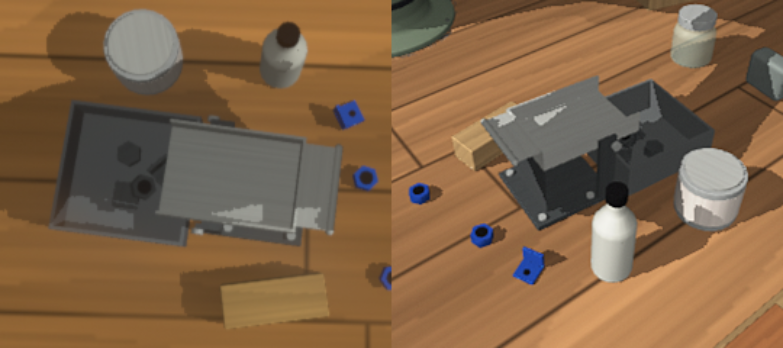

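The tray is back at its original image position, the parts are in the bin, and the bystanders haven't moved. The arm is clear.

```bash
python3 -c "
from workcell import bot
print(bot.job_done())"
```

```text
the job is handed in; nothing more can be done
None
```

I dragged the bin by its left wall until it was under the tray's mouth. Then I tipped the tray to about 0.8 rad with the closed fingers under the lip until all four parts slid out. I lowered the tray slowly onto its rest, backed the arm away and handed the job in at about 15 s; no verdict is reported.

**Bin:** measured about 3 mm off the tray's midline after the drag. The parts fell in afterwards; in the last picture the bin still looked in place, but I did not measure it again.

**Parts:** the picture with the tray up showed both nuts, the washer and the bracket inside the bin. In the last picture the tray covers part of the bracket.

**Tray:** in the last picture the lip is back at its starting pixel position. That image match was only 0.72, probably because of changed shadows. I took no numeric tilt reading.

**Bystanders:** the tin, oil bottle and offcut showed no pixel shift from the first picture. The match scores were 0.90, 0.99 and 1.00.

**Forces:** the lip pushed back with under 7 N at each reading. The highest reading I saw was 21 N on the wrist, as the fingers closed on the bin wall. The first move command was refused because it left out some keys, and nothing moved then.

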